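# Lock a stop screw: brace the lower nut with a spanner, tighten the jam nut

## Task

Lock the stop screw without losing its setting: slide the open-ended spanner flat onto the lower brass nut, handle beside the yellow post, and let go of it so that the post can hold it. Then push the red knob of the jam nut's lever clockwise (seen from above) until the jam nut is tight, about 16 newtons of push on the knob for a moment (12 is too slack, over 21 strips it), and take the arm away, leaving the lever where it ends and the spanner on the nut. The brass nut must not turn more than about 25 degrees, and the other things on the bench stay where they are.

Things in the scene. Friction and masses are not known exactly. Their poses are not given: they have to be found in the camera images.
- stop_block: Fixed blue steel plate, 245 x 90 mm, 12 mm thick, with a vertical 24 mm stud whose top is 64 mm above the bench. Origin on the bench on the stud's axis. The plate reaches 195 mm to -x, 50 mm to +x and 45 mm to either side of the stud. The spanner goes on along its x axis, handle on the -x side (towards the robot).
- reaction_post: Fixed yellow upright post on the plate, 12 mm in diameter, 28 mm tall. Origin at the centre of its foot, 165 mm on the block's -x side and 21 mm on its +y side of the stud. The handle lies on the post's -y side, 8 mm clear when parallel to the block's x axis; clockwise torque swings it against the post.
- lower_nut: Brass hexagon nut on the stud, 36 mm across flats, 20 mm high, standing on the plate. Origin on its axis at its underside, 12 mm above the bench. Corners on its x axis, flats to its +y and -y; it starts within 4 degrees of the block's x axis. Unless held, the jam nut drags it round (it turns at 0.12 N m). With the spanner's play it ends 10 to 20 degrees clockwise.
- knob_top (a point): Centre of the top of the red knob, 83 mm above the bench: an upright cylinder, 18 mm in diameter, 44 mm tall, at the end of the jam nut's lever, its axis 110 mm from the stud's axis. It starts roughly on the block's +y side and swings clockwise seen from above, towards +x. Let go, it stays or springs back a few mm.
- jam_top (a point): Centre of the top of the steel jam nut (36 mm across flats), on the stud's axis, 46 mm above the bench; a 9 mm lever bar runs from it to the knob, 36 to 50 mm above the bench. The knob first swings nut and spanner to the post (10 to 35 mm, 1 to 2 N), then moves 50 to 85 mm against a drag of 4 to 7 N; then the nut bites, at an angle that cannot be seen, and the push rises by 0.5 to 0.8 N per mm.
- spanner: Loose dark steel open-ended spanner, 0.38 kg, flat on the bench. Origin on the underside at the jaw's centre: on the stud's axis on the plate when home. The mouth opens to +x, 38 mm wide, flared tips ending 24 mm past the origin; throat wall 21.4 mm behind it. Head 12 mm thick, 60 mm wide; handle 14 mm wide and high, running to -x to 200 mm from the origin. z is up.
- spanner_grip (a point): A good place to grip the spanner's handle from above, across it: on the handle's middle line, 80 mm behind the jaw centre, 7 mm above the underside, near the centre of mass. It keeps the fingers clear of the post.
- oil_bottle: Bystander: yellow oil bottle, 52 mm in diameter, 130 mm tall. Origin at the centre of its underside. Leave alone.
- screwdriver: Bystander: blue-handled screwdriver lying on the bench along its x. Leave alone.
- spare_collar: Bystander: dark steel ring, 38 mm in diameter, 16 mm high, lying flat. Origin at the centre of its underside. Leave alone.

How it is judged:
By the outcome, as a careful person would: the job done as asked, in the order asked, and still so for the second after the job is handed in, with the robot touching nothing.
It also fails if it takes over 67 s, if anything falls off the work surface, if the arm or the gripper's body presses on something with over 40 N, if the wrist force passes 120 N, or if a joint passes its speed limit or range.

## Robot

A 6-joint arm with a two-finger parallel gripper is mounted at the origin on the work surface. World frame = base frame: x ahead of the robot, y to its left, z up, the work surface at z = 0. Lengths are in m, angles in rad, forces in N, time in s.
With the tool pointing down it reaches from about 0.3 to 0.875 m from the base axis. Payload 4.2 kg.
Tool frame: the origin (TCP) lies between the finger pads; the fingertips stand bot.nose_length ahead of it and the grasp point (between the pads) lies 5 mm behind it (bot.nose_length is the distance from the TCP to the fingertips, in m); x points along the fingers, z is the direction in which the jaws open and shut, and the axes are right-handed (so a half turn about x gives the same grasp; the last joint's range is limited). The gripper opens to 85 mm and grips with 20 to 120 N. Pads are 22 mm wide; open, the fingers measure 114 mm over their backs; the gripper's body (76 mm by 85 mm) begins 54 mm behind the grasp point. The pads swing forward as they close: fully open they stand 13 mm farther back than shut.
Start: joints at [-1.272, 0.32, 1.565, -0, 1.257, -0.02], TCP at [0.18, -0.546, 0.245] pointing down, gripper open.
Joint ranges: [-3.11, 3.11], [-0.84, 2.01], [0.21, 2.61], [-1.34, 4.49], [0.05, 2.63], [-2.56, 2.56]. Speed limits (rad/s): [2.57, 2.57, 3.14, 3.14, 3.14, 3.14].

## Interface

Orientations are given as a 3x3 rotation matrix whose columns are the frame's x, y, z axes.
In Python, from cell import bot, solve_ik, viewer, job gives the robot as it stands. Calls block until the motion is done:
- bot.reach(position, orientation): joint-space move of the TCP to a pose.
- bot.movel(position, frame=None, rate=0.15, guard=None): straight line of the TCP; frame=None keeps the orientation; rate is the mean speed in m/s. With guard (N) it stops when the force on the tool has changed by that much, and returns True; else False.
- bot.movej(angles): joint-space move.
- bot.grip(opening): finger opening in m; the grip force is fixed at half the most; returns when the fingers have stopped.
- bot.pause(seconds).
- solve_ik(position, orientation): joint angles nearest the present ones, or None.
- bot.observe(): the state.
- viewer.grab_frame(name): name is "scene" or "side" or "wrist"; returns (picture, depth): 400x640x3 uint8, red, green, blue; 400x640 float32, m along the optical axis (not along the pixel's ray), 0 where there is no reading.
- viewer.camera_info(name): a dict with "camera_matrix" (3x3 intrinsics, pixels), "R" (3x3) and "t" (3): a world point X has camera coordinates R X + t; the wrist camera has in their place "hand_eye" (4x4, takes a point from camera to tool coordinates, whose origin is the TCP and whose axes are the tool frame's). Camera axes: x right, y down, z forward; pixel columns grow to the right and rows downward; lengths in m; the calibration is good to about 2 mm. A picture is of the moment at which its call begins: read the wrist's pose just before it. camera_info takes no time and is no camera call.
A pose or a line that the arm cannot do raises bot.IKError and nothing moves.
- job.job_done(): hands the job in, once; it reports no verdict.
Trained networks look in the newest picture that a camera, given by its name, has taken for a name from the list of things; names that differ only in an ending like _2 or _b are one class to them, and where a whole thing is asked for, a point or a joint stands for the part that bears it (a point fixed in the world has none). Each returns a list of dicts, best first, with "conf" (0 to 1); they miss things now and then, are a little off and sometimes report something else, mostly with a low value. They report only what shows in the picture. A call takes as long as a camera call.
- viewer.search_frame(name, camera): "location" ([x, y, z] in m, in the coordinates of the camera as it stood for that picture, good to about 4 mm: the middle of the surface that is visible of it).
- viewer.silhouettes(name, camera): "mask" (400x640 bool, what is visible of it).
The state is a dict: "t": time; "q": joint angles; "qd": joint speeds; "joint_torque": joint torques, N m; "ee_pos": TCP position; "orientation": TCP orientation; "wrist_force": force on the tool from outside, world axes, zero at the start; "torque": the same for the moment, N m; "gripper_width": finger opening in m.
Only numpy, scipy, OpenCV 4.12 (cv2) and the standard library are available. Lean on these libraries where they do the work, as an engineer would, in place of code of your own. Each camera call takes 0.05 s, during which the arm holds its last target.

## Working session

There is one attempt and no reset: what is moved stays moved. The work goes in short steps, each a Python script; the robot and the scene stay as the last script left them, time stands still between calls to the robot, and variables do not carry over. Pictures are saved under pics/ and viewed, and the job is handed in when it is done.

```bash
ls; mkdir -p pics; python3 - <<'E'
from cell import bot, solve_ik, viewer, job
import cv2
print(bot.nose_length, bot.observe())
for c in ["scene","side","wrist"]:
    p,d=viewer.grab_frame(c); cv2.imwrite(f"pics/{c}0.png",p[:,:,::-1]); print(c,viewer.camera_info(c))
E
```

```text
pics
0.014 {'t': 0.0, 'q': array([-1.27201868e+00,  3.20296756e-01,  1.56570905e+00,  5.80939422e-06,
        1.25738877e+00, -2.00107431e-02]), 'qd': array([-1.02260017e-03, -3.51667321e-04,  1.01850205e-03, -1.79358108e-05,
       -8.62292974e-05,  2.33725911e-04]), 'joint_torque': array([-1.08528991e-03, -4.15529180e+01, -2.34167504e+01, -2.00487430e-04,
        8.06697062e-03,  4.42238587e-06]), 'ee_pos': array([ 0.18007436, -0.54558735,  0.24446779]), 'orientation': array([[-5.25120261e-04,  9.49616428e-01,  3.13414046e-01],
       [ 1.72372494e-03,  3.13414483e-01, -9.49614864e-01],
       [-9.99998377e-01,  4.15776017e-05, -1.80145781e-03]]), 'wrist_force': array([-1.00681905,  0.56506663,  0.81798383]), 'torque': array([ 0.0195678 ,  0.010588  , -0.07141884]), 'gripper_width': 0.08521597601819704}
scene {'camera_matrix': array([[365.84564002,   0.        , 312.86412847],
       [  0.        , 365.84564002, 199.1776867 ],
       [  0.        ,   0.        ,   1.        ]]), 'R': array([[-0.13906156,  0.99017587,  0.01461603],
       [ 0.85014408,  0.12693851, -0.51102022],
   
[... 314 characters left out ...]
9, -0.01669441],
       [-0.13574452, -0.60218866, -0.78672882],
       [ 0.14655674,  0.77313781, -0.61707297]]), 't': array([-0.55897307,  0.11681047,  1.07165894])}
wrist {'camera_matrix': array([[307.14118943,   0.        , 319.19684384],
       [  0.        , 307.14118943, 206.56312719],
       [  0.        ,   0.        ,   1.        ]]), 'hand_eye': array([[ 3.68586660e-04, -2.93774342e-01,  9.55874730e-01,
        -1.29409101e-01],
       [ 5.06240510e-04, -9.55874618e-01, -2.93774502e-01,
         7.48799336e-02],
       [ 9.99999804e-01,  5.92183873e-04, -2.03602161e-04,
        -9.07697165e-04],
       [ 0.00000000e+00,  0.00000000e+00,  0.00000000e+00,
         1.00000000e+00]])}
```

View pics/scene0.png

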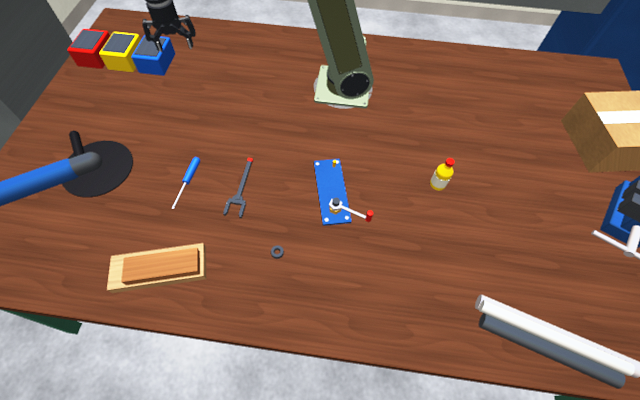

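View pics/side0.png

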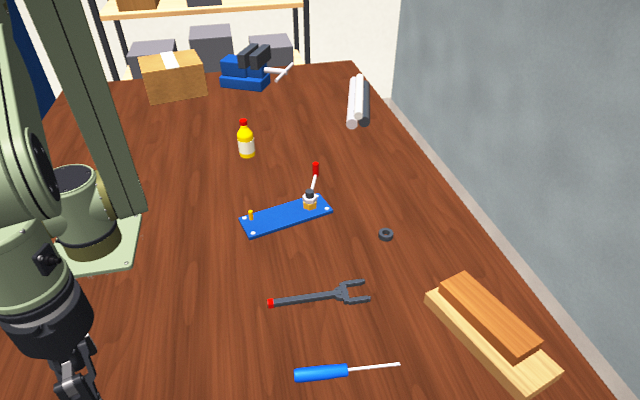

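View pics/wrist0.png

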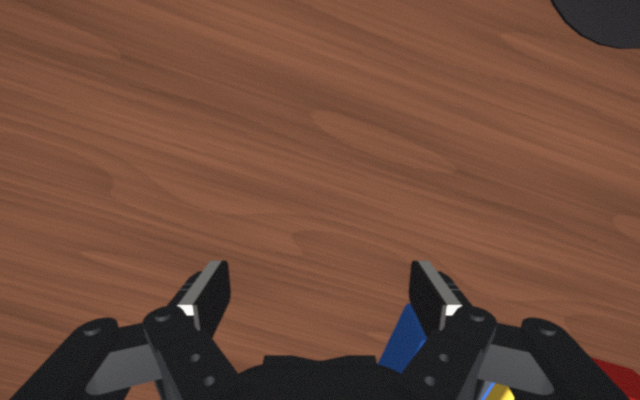

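```bash
cat > h.py <<'E'
from cell import bot, solve_ik, viewer, job
import numpy as np, cv2
def campose(c,st=None):
    i=viewer.camera_info(c)
    if c=="wrist":
        st=st or bot.observe(); H=i["hand_eye"]; R=st["orientation"]@H[:3,:3]; t=st["orientation"]@H[:3,3]+st["ee_pos"]
        return i["camera_matrix"],R,t   # cam->world
    return i["camera_matrix"],i["R"].T,-i["R"].T@i["t"]
def cloud(mask,d,P):
    K,R,t=P; v,u=np.nonzero(mask&(d>0)); z=d[v,u]
    c=np.stack([(u-K[0,2])/K[0,0]*z,(v-K[1,2])/K[1,1]*z,z],1)
    return c@R.T+t
def onplane(uv,h,P):
    K,R,t=P; uv=np.atleast_2d(uv).astype(float); r=np.c_[(uv-[K[0,2],K[1,2]])/[K[0,0],K[1,1]],np.ones(len(uv))]@R.T
    return t+r*((h-t[2])/r[:,2])[:,None]
def proj(X,P):
    K,R,t=P; c=(np.atleast_2d(X)-t)@R; p=c@K.T; return p[:,:2]/p[:,2:]
def down(yaw):
    # tool x down; tool z (jaw dir) at angle yaw in world
    x=np.array([0,0,-1.]); z=np.array([np.cos(yaw),np.sin(yaw),0]); return np.stack([x,np.cross(z,x),z],1)
E
python3 - <<'E'
from h import *
for c in ["scene","side"]:
    viewer.grab_frame(c); P=campose(c)
    for n in ["stop_block","spanner","spanner_grip","knob_top","jam_top","lower_nut","reaction_post","oil_bottle","spare_collar","screwdriver"]:
        r=viewer.search_frame(n,c)
        print(c,n,[(round(a["conf"],2),np.round(P[1]@a["location"]+P[2],4)) for a in r[:2]])
E
```

```text
scene stop_block [(0.88, array([0.5115, 0.0141, 0.0119]))]
scene spanner [(0.96, array([ 0.5646, -0.2801,  0.0161])), (0.36, array([0.4265, 0.3511, 0.0787]))]
scene spanner_grip [(0.74, array([ 0.566 , -0.2797,  0.0113])), (0.39, array([0.5814, 0.0609, 0.0425]))]
scene knob_top [(0.71, array([0.5851, 0.0833, 0.0493]))]
scene jam_top [(0.8, array([0.5839, 0.0785, 0.0443]))]
scene lower_nut [(0.55, array([0.5784, 0.0602, 0.0433]))]
scene reaction_post []
scene oil_bottle [(0.68, array([0.4281, 0.352 , 0.0789]))]
scene spare_collar [(0.66, array([ 0.7343, -0.1246,  0.0142]))]
scene screwdriver [(0.86, array([ 0.5059, -0.4616,  0.0259]))]
side stop_block [(0.77, array([0.4973, 0.0034, 0.0106])), (0.59, array([ 0.5516, -0.2884,  0.0125]))]
side spanner [(0.78, array([ 0.5502, -0.2894,  0.0122]))]
side spanner_grip [(0.97, array([ 0.5518, -0.2885,  0.0148]))]
side knob_top [(0.68, array([0.5909, 0.0883, 0.0443])), (0.37, array([ 0.5524, -0.2887,  0.0147]))]
side jam_top [(0.73, array([0.5857, 0.0879, 0.0442])), (0.69, array([0.4144, 0.3395, 0.0671]))]
side lower_nut [(0.77, array([0.5746, 0.0236, 0.0455]))]
side reaction_post [(0.37, array([0.398 , 0.0033, 0.027 ]))]
side oil_bottle [(0.59, array([0.4104, 0.3407, 0.0707]))]
side spare_collar [(0.5, array([ 0.7339, -0.1265,  0.0147]))]
side screwdriver [(0.78, array([ 0.4947, -0.4682,  0.0241]))]
```

```bash
python3 - <<'E'
from h import *
np.set_printoptions(precision=4,suppress=True)
for n,p in [("spanner",[0.53,-0.29,0.2]),("block",[0.50,0.03,0.23])]:
    bot.reach(p,down(-np.pi/2)); st=bot.observe()
    pic,d=viewer.grab_frame("wrist"); np.savez(f"w_{n}.npz",pic=pic,d=d,R=st["orientation"],p=st["ee_pos"])
    cv2.imwrite(f"pics/w_{n}.png",pic[:,:,::-1]); P=campose("wrist",st); print(st["t"],st["q"],st["wrist_force"])
    for m in (["spanner","spanner_grip"] if n=="spanner" else ["stop_block","reaction_post","knob_top","jam_top","lower_nut"]):
        r=viewer.search_frame(m,"wrist"); print(m,[(round(a["conf"],2),P[1]@a["location"]+P[2]) for a in r[:2]])
E
```

```text
2.85 [-0.521   0.3954  1.5657 -0.0004  1.1802  1.0508] [-0.5269  0.2298  0.0815]
spanner [(0.91, array([ 0.5721, -0.2844,  0.0156])), (0.16, array([0.3968, 0.0078, 0.0327]))]
spanner_grip [(0.91, array([ 0.5706, -0.283 ,  0.0135]))]
4.225 [ 0.0356  0.2147  1.7525 -0.0006  1.1741  1.6075] [-0.3875 -0.1115  0.319 ]
stop_block [(0.79, array([0.5186, 0.0168, 0.0134]))]
reaction_post []
knob_top [(0.59, array([0.5821, 0.0837, 0.0477]))]
jam_top [(0.81, array([0.5913, 0.0834, 0.0486]))]
lower_nut [(0.74, array([0.5837, 0.0823, 0.0515]))]
```

View pics/w_spanner.png

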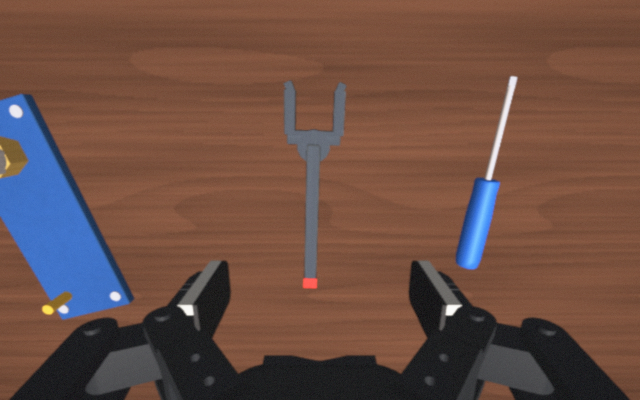

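View pics/w_block.png

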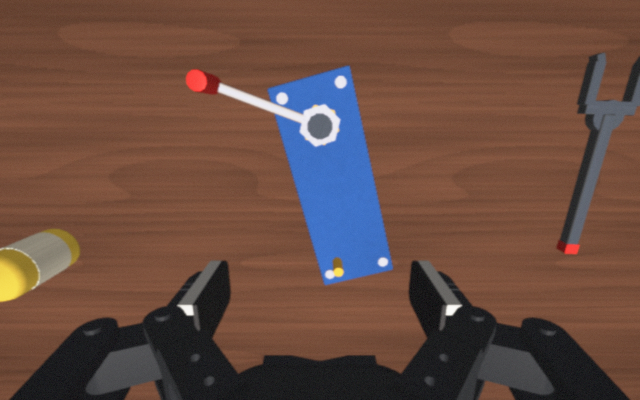

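```bash
cat > fit.py <<'E'
from h import *
np.set_printoptions(precision=4,suppress=True)
D=np.load("w_block.npz"); P=campose("wrist",dict(orientation=D["R"],ee_pos=D["p"])); pic=D["pic"]; d=D["d"]
hsv=cv2.cvtColor(pic,cv2.COLOR_RGB2HSV); print(hsv[200,345],hsv[80,197],hsv[272,338],hsv[125,320])
m=((hsv[:,:,0]>100)&(hsv[:,:,0]<125)&(hsv[:,:,1]>150)&(hsv[:,:,2]>120))
m[:, :150]=0
X=cloud(m,d,P); print("plate z pct",np.percentile(X[:,2],[2,50,98]))
v,u=np.nonzero(m); W=onplane(np.c_[u,v],0.012,P)
(c,s,a)=cv2.minAreaRect((W[:,:2]*1000).astype(np.float32)); bx=cv2.boxPoints((c,s,a)); print(c,s,a)
e=[bx[1]-bx[0],bx[2]-bx[1]]; L=max(e,key=np.linalg.norm); L=L*np.sign(L[0]); L/=np.linalg.norm(L)
yaw=np.arctan2(L[1],L[0]); ctr=np.array(c)/1000; stud=ctr+0.0725*L
n=np.array([-L[1],L[0]]); print("yaw deg",np.degrees(yaw),"stud",stud,"post exp",stud-0.165*L+0.021*n)
def blob(mm,h,near):
    k,lab,stt,cen=cv2.connectedComponentsWithStats(mm.astype(np.uint8)); 
    j=min([i for i in range(1,k) if stt[i,4]>15],key=lambda i:np.hypot(*(cen[i]-near))); return cen[j],stt[j,4],onplane(cen[j],h,P)[0]
red=((hsv[:,:,0]<6)|(hsv[:,:,0]>174))&(hsv[:,:,1]>180)
V=hsv[:,:,2]
print("knobtop",blob(red&(V>225),.083,(197,80)))
print("post",blob((hsv[:,:,0]>18)&(hsv[:,:,0]<32)&(hsv[:,:,1]>150)&(V>200),.040,(338,272)))
print("stud",blob((V<130)&(V>50)&(hsv[:,:,1]<90),.064,(320,125)))
for near in [(282,98),(341,82),(383,262)]: print("screw",blob((V>180)&(hsv[:,:,1]<60),.012,near))
D=np.load("w_spanner.npz"); P=campose("wrist",dict(orientation=D["R"],ee_pos=D["p"])); pic=D["pic"]; d=D["d"]
hsv=cv2.cvtColor(pic,cv2.COLOR_RGB2HSV); m=(hsv[:,:,1]<110)&(hsv[:,:,2]<150); m[:,:260]=0; m[:,370:]=0; m[300:]=0
X=cloud(m,d,P); print("sp z",np.percentile(X[:,2],[2,50,98]))
def rows(v0,v1,h):
    o=[]
    for v in range(v0,v1,3):
        u=np.nonzero(m[v,280:360])[0]+280
        if len(u): o.append([(u.min()+u.max())/2,v])
    return onplane(np.array(o),h,P)
H=rows(165,275,.014); b=np.polyfit(H[:,0],H[:,1],1); print("handle",H[[0,-1]],np.degrees(np.arctan(b[0])),b)
J=rows(86,128,.012); print("jaw mid",J[[0,-1]], "pred y",np.polyval(b,J[[0,-1],0]))
for uv in [(289,81),(341,83)]: print("tip",onplane(uv,.012,P))
print("throat",onplane((315,131),.012,P)); print("end",onplane((310,288),.014,P))
cv2.imwrite("pics/crop1.png",cv2.resize(pic[70:300,260:370],None,fx=2.5,fy=2.5,interpolation=cv2.INTER_NEAREST)[:,:,::-1])
E
python3 fit.py; python3 -c "
import numpy as np,cv2
p=np.load('w_block.npz')['pic'];cv2.imwrite('pics/crop2.png',cv2.resize(p[50:170,170:400],None,fx=3.4,fy=3.4,interpolation=cv2.INTER_NEAREST)[:,:,::-1])"
```

```text
[109 174 199] [  1 185 252] [ 26 166 251] [109  38 114]
plate z pct [0.0113 0.0128 0.0143]
(492.7938537597656, 11.382637023925781) (242.54995727539062, 87.62775421142578) 14.738266944885254
yaw deg 14.738265 stud [0.5629 0.0298] post exp [0.398  0.0082]
knobtop (array([194.5543,  79.5468]), np.int32(267), array([0.6011, 0.1341, 0.083 ]))
post (array([337.8333, 271.0625]), np.int32(48), array([0.3984, 0.0084, 0.04  ]))
stud (array([319.5204, 125.9448]), np.int32(417), array([0.5627, 0.0297, 0.064 ]))
screw (array([281.6602,  98.0194]), np.int32(103), array([0.5894, 0.07  , 0.012 ]))
screw (array([340.0459,  81.6055]), np.int32(109), array([0.6057, 0.008 , 0.012 ]))
screw (array([382.5075, 261.4328]), np.int32(67), array([ 0.3963, -0.0492,  0.012 ]))
sp z [0.0004 0.0133 0.016 ]
handle [[ 0.5521 -0.2836  0.014 ]
 [ 0.4272 -0.2794  0.014 ]] -1.7858953027399957 [-0.0312 -0.2659]
jaw mid [[ 0.6283 -0.286   0.012 ]
 [ 0.5919 -0.2843  0.012 ]] pred y [-0.2855 -0.2844]
tip [[ 0.6328 -0.261   0.012 ]]
tip [[ 0.631 -0.311  0.012]]
throat [[ 0.5861 -0.2858  0.012 ]]
end [[ 0.4075 -0.2792  0.014 ]]
```

View pics/crop1.png

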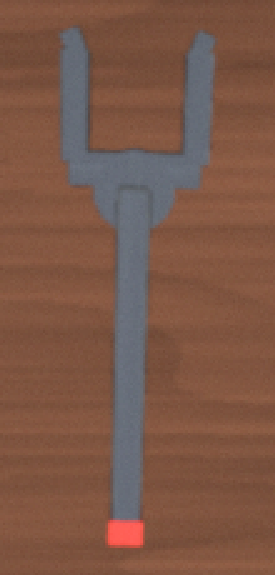

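View pics/crop2.png

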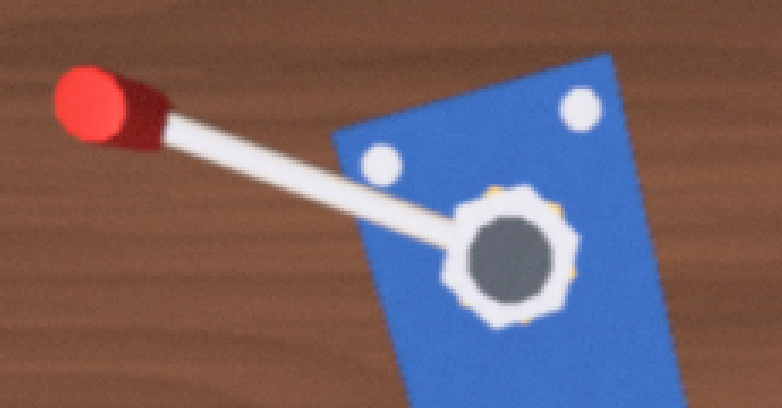

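```bash
cat >> h.py <<'E'
np.set_printoptions(precision=4,suppress=True)
STUD=np.array([0.5628,0.0298]); BY=np.radians(14.74)
U=np.array([np.cos(BY),np.sin(BY)]); N=np.array([-U[1],U[0]])
GRIPZ=0.016
def snap(n):
    st=bot.observe(); pic,d=viewer.grab_frame("wrist"); np.savez(n+".npz",pic=pic,d=d,R=st["orientation"],p=st["ee_pos"]); cv2.imwrite("pics/"+n+".png",pic[:,:,::-1])
def say():
    s=bot.observe(); print(s["t"],s["ee_pos"],"F",s["wrist_force"],"T",s["torque"],"w",s["gripper_width"])
E
python3 - <<'E'
from h import *
sy=np.radians(-1.79); R=down(sy-np.pi/2)
g=np.array([0.6075,-0.2849])-0.08*np.array([np.cos(sy),np.sin(sy)])
bot.reach([*g,0.10],R); bot.grip(0.05)
print(bot.movel([*g,GRIPZ],R,rate=0.1,guard=15)); say()
bot.grip(0.0); say()
bot.movel([*g,0.08],R,rate=0.15); say(); snap("held")
R2=down(BY-np.pi/2); s=0.08+0.055; p=STUD-s*U
bot.reach([*p,0.15],R2); say(); snap("pre")
E
```

```text
False
7.2417 [ 0.528  -0.2827  0.0165] F [-0.3786 -0.1127  0.1107] T [-0.0051  0.039   0.0138] w 0.05032474066384913
7.6667 [ 0.5279 -0.2827  0.0168] F [-0.6681 -0.8148  5.134 ] T [ 0.0189  0.1707 -0.1055] w 0.012082217263456515
8.2417 [ 0.5267 -0.2819  0.0789] F [ 0.1049  0.3958 -4.4745] T [ 0.0039 -0.0249  0.0003] w 0.012072788923405207
9.45 [ 0.4331 -0.0051  0.1499] F [-0.538   0.2295 -4.3255] T [-0.0253 -0.0392 -0.035 ] w 0.012216194782400568
```

View pics/pre.png

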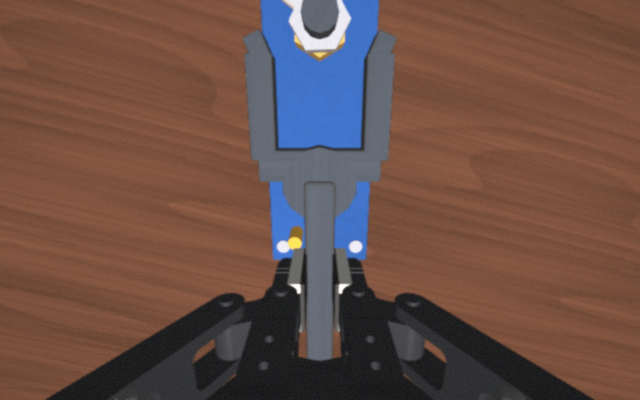

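```bash
python3 -c "
import numpy as np,cv2
p=np.load('held.npz')['pic'];cv2.imwrite('pics/held.png',p[:,:,::-1])"
python3 - <<'E'
from h import *
D=np.load("pre.npz"); P=campose("wrist",dict(orientation=D["R"],ee_pos=D["p"]))
for uv in [(319,150),(248,33),(391,37)]:
    X=onplane(uv,0.1451,P)[0]; q=X[:2]-STUD; print(uv,q@U,q@N)
R2=down(BY-np.pi/2); p=STUD-0.135*U
print(bot.movel([*p,0.0300],R2,rate=0.12,guard=12)); say(); snap("low")
E
```

```text
(319, 150) -0.07518020420667806 0.00020523202059170444
(248, 33) -0.030039701479675652 0.027857291312563474
(391, 37) -0.03143718369445216 -0.02796237768935305
False
10.65 [ 0.4329 -0.0047  0.0305] F [ 0.168   0.0807 -4.1256] T [-0.0129  0.0259  0.0441] w 0.012135162933939642
```

View pics/low.png

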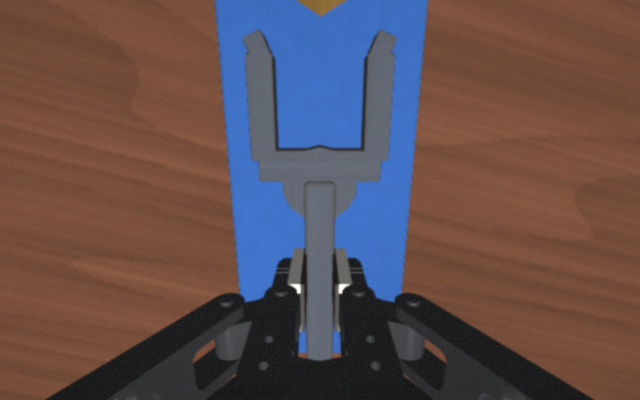

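```bash
python3 - <<'E'
from h import *
R2=down(BY-np.pi/2)
for s in [0.115,0.100,0.0900,0.0800]:
    p=STUD-s*U; g=bot.movel([*p,0.0295],R2,rate=0.06,guard=10); st=bot.observe(); q=st["ee_pos"][:2]-STUD
    print(s,g,"along",q@U,"lat",q@N,"F",st["wrist_force"][:2]@U,st["wrist_force"][:2]@N,st["wrist_force"][2],st["torque"][2])
    if g: break
snap("slid")
E
```

```text
0.115 False along -0.1147768745020258 lat 9.942808952046135e-05 F -0.43978420166995214 -0.4395160087545518 -4.545771154174191 -0.005659410725922522
0.1 False along -0.09939739990694971 lat -7.770616688202354e-05 F 0.30276822060960557 0.6468605383103644 -4.10955452802024 -0.020160284932886997
0.09 False along -0.08938197872596781 lat -4.01219045982616e-05 F -0.49834521942395316 0.4747916275141939 -3.474060129408843 -0.010948778675897948
0.08 False along -0.07990038762587688 lat 4.813035605071329e-05 F -1.9562851331946816 -0.4961758116248682 -4.333043128037889 -0.017761635544110654
```

View pics/slid.png

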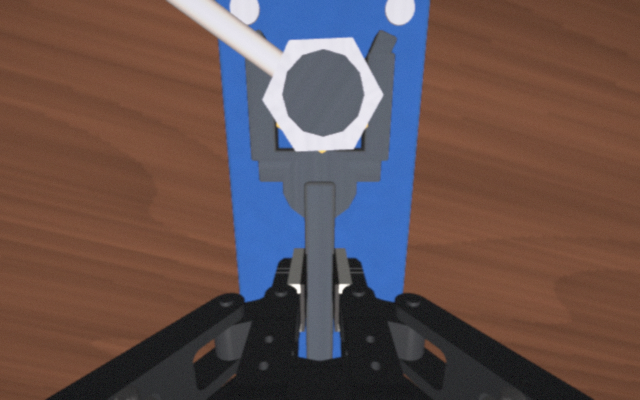

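```bash
python3 - <<'E'
from h import *
R2=down(BY-np.pi/2); p=STUD-0.08*U
print(bot.movel([*p,0.0285],R2,rate=0.03,guard=5)); say()
bot.grip(0.04); say()
print(bot.movel([*p,0.13],R2,rate=0.15)); say()
bot.reach([*(STUD-0.055*U+0.03*N),0.22],R2); snap("rel")
E
```

```text
False
12.5167 [0.4856 0.0095 0.0288] F [-3.2613 -0.0477  0.2202] T [0.0174 0.2696 0.0015] w 0.01177320329777102
12.9 [0.4859 0.0095 0.0287] F [ 0.7793 -0.2754 -0.0023] T [0.0399 0.0737 0.0057] w 0.03980505100696834
False
13.725 [0.4848 0.0094 0.1293] F [ 0.3326  0.556  -0.3016] T [0.0153 0.0007 0.0335] w 0.04003763608951106
```

View pics/rel.png

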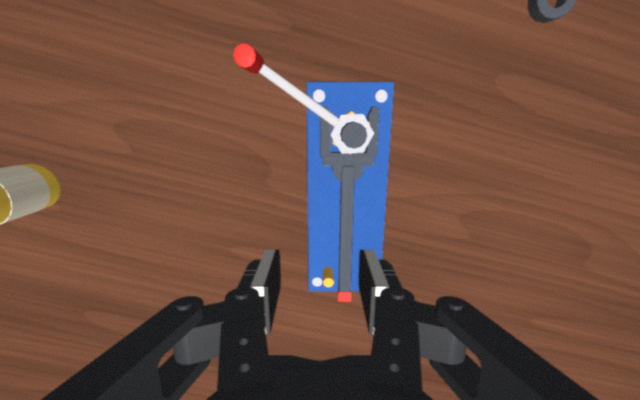

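```bash
cat >> h.py <<'E'
RK=0.1105; ZP=0.067
def tang(th): return np.array([np.sin(th),-np.cos(th)])
def rad(th): return np.array([np.cos(th),np.sin(th)])
def pose(th,back=0.0): # face touching knob at angle th if back=0
    return np.array([*(STUD+RK*rad(th)-(0.020+back)*tang(th)),ZP]), down(th)
def push(th,n=4):
    f=[]
    for _ in range(n):
        bot.pause(0.01); f.append(bot.observe()["wrist_force"])
    f=np.mean(f,0); return -f[:2]@tang(th), f
E
python3 - <<'E'
from h import *
D=np.load("rel.npz"); P=campose("wrist",dict(orientation=D["R"],ee_pos=D["p"]))
hsv=cv2.cvtColor(D["pic"],cv2.COLOR_RGB2HSV)
m=((hsv[:,:,0]<6)|(hsv[:,:,0]>174))&(hsv[:,:,1]>170)&(hsv[:,:,2]>225); m[150:]=0
v,u=np.nonzero(m); k=onplane((u.mean(),v.mean()),.083,P)[0]; q=k[:2]-STUD; th=np.arctan2(q[1],q[0]); print("knob",k,np.hypot(*q),np.degrees(th),m.sum())
bot.grip(0.0)
p,R=pose(th,0.035); bot.reach([*p[:2],0.16],R); say()
print(bot.movel(p,R,rate=0.12,guard=8)); say(); print(push(th))
p,R=pose(th,0.008); print(bot.movel(p,R,rate=0.06,guard=4)); print(push(th)); snap("behind")
E
```

```text
knob [0.6004 0.1336 0.083 ] 0.1104398512934532 70.06853227792024 349
16.7417 [0.5488 0.1524 0.1601] F [ 0.1461  0.59   -0.1788] T [ 0.022  -0.     -0.0526] w -0.00011909265369525888
False
17.6667 [0.5494 0.1526 0.0677] F [-0.3837  0.5212  0.0201] T [-0.0367  0.0118 -0.0419] w 0.00015657391863290208
(np.float64(0.05350939688424525), array([ 0.0658,  0.3383, -0.0274]))
False
(np.float64(0.03519264646457026), array([-0.0649, -0.0757, -0.1247]))
```

View pics/behind.png

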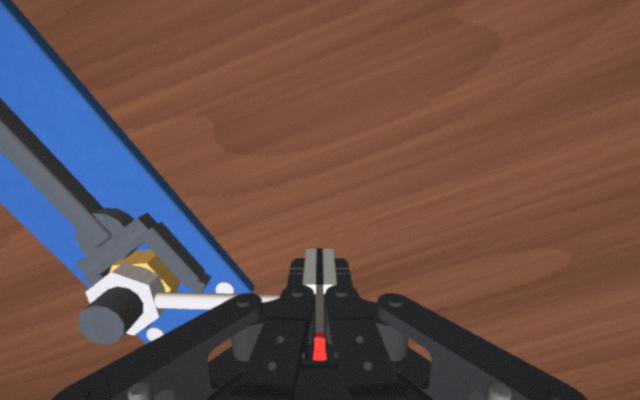

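```bash
cat > run.py <<'E'
from h import *
import sys,json
th,back,lim,maxmm,step=[float(x) for x in sys.argv[1:6]]
tot=0; 
while tot<maxmm:
    th-=step/1000/RK; tot+=step
    p,R=pose(th,back); g=bot.movel(p,R,rate=0.03,guard=6)
    f,F=push(th,2)
    print(f"{bot.observe()['t']:.2f} th {np.degrees(th):.2f} tot {tot:.1f} push {f:.2f} rad {F[:2]@rad(th):.2f} z {F[2]:.2f} {g}")
    if f>lim or g: break
print("TH",th)
E
python3 run.py $(python3 -c "import math;print(math.radians(70.07))") 0.008 9 110 3
```

```text
18.65 th 68.51 tot 3.0 push 0.50 rad 0.59 z -0.09 False
18.92 th 66.96 tot 6.0 push 0.37 rad -0.61 z 0.04 False
19.18 th 65.40 tot 9.0 push 0.06 rad 0.13 z -0.28 False
19.45 th 63.85 tot 12.0 push 0.75 rad 0.38 z -0.44 False
19.72 th 62.29 tot 15.0 push 1.12 rad -0.27 z 1.03 False
19.98 th 60.74 tot 18.0 push 0.33 rad 0.27 z 0.33 False
20.25 th 59.18 tot 21.0 push 0.76 rad -0.58 z 0.71 False
20.52 th 57.63 tot 24.0 push 1.46 rad 0.11 z -0.08 False
20.78 th 56.07 tot 27.0 push 1.90 rad 0.22 z 0.44 False
21.05 th 54.51 tot 30.0 push 2.10 rad -0.62 z 0.17 False
21.32 th 52.96 tot 33.0 push 4.05 rad 0.40 z 0.44 False
21.58 th 51.40 tot 36.0 push 5.07 rad 0.11 z -0.12 False
21.85 th 49.85 tot 39.0 push 5.43 rad 0.06 z 0.28 False
22.12 th 48.29 tot 42.0 push 5.15 rad -0.32 z 1.00 False
22.38 th 46.74 tot 45.0 push 5.61 rad -0.04 z 0.54 False
22.65 th 45.18 tot 48.0 push 4.92 rad 0.46 z 0.11 False
22.92 th 43.63 tot 51.0 push 5.70 rad -0.51 z 0.38 False
23.18 th 42.07 tot 54.0 push 5.92 rad 0.13 z 0.38 False
23.45 th 40.51 tot 57.0 push 5.25 rad 0.13 z 0.74 False
23.72 th 38.96 tot 60.0 pus
[... 207 characters left out ...]
 32.74 tot 72.0 push 5.53 rad 0.57 z 0.36 False
25.05 th 31.18 tot 75.0 push 5.52 rad -0.71 z 0.50 False
25.32 th 29.63 tot 78.0 push 5.68 rad -1.06 z 0.27 False
25.58 th 28.07 tot 81.0 push 5.08 rad 0.24 z 0.33 False
25.85 th 26.51 tot 84.0 push 5.87 rad -0.85 z -0.34 False
26.12 th 24.96 tot 87.0 push 5.49 rad -0.62 z 0.28 False
26.38 th 23.40 tot 90.0 push 5.12 rad 0.16 z 0.43 False
26.65 th 21.85 tot 93.0 push 4.82 rad -0.27 z -0.14 False
26.92 th 20.29 tot 96.0 push 6.19 rad -0.70 z 0.53 False
27.18 th 18.74 tot 99.0 push 6.75 rad -0.34 z 0.52 False
27.45 th 17.18 tot 102.0 push 7.61 rad -1.18 z 0.56 False
27.72 th 15.63 tot 105.0 push 9.24 rad -1.18 z -0.15 False
TH 0.27272596252853554
```

```bash
sed -i 's/push(th,2)/push(th,6)/' run.py; python3 run.py 0.27272596252853554 0.008 13 14 2 | tee o; python3 run.py $(tail -1 o|cut -d' ' -f2) 0.008 15.7 8 0.8
```

```text
28.02 th 14.59 tot 2.0 push 10.17 rad -0.84 z 0.90 False
28.32 th 13.55 tot 4.0 push 11.12 rad -1.64 z 0.34 False
28.62 th 12.51 tot 6.0 push 11.38 rad -1.68 z 0.30 False
28.92 th 11.48 tot 8.0 push 12.88 rad -1.14 z 0.71 False
29.22 th 10.44 tot 10.0 push 12.85 rad -1.71 z 0.74 False
29.52 th 9.40 tot 12.0 push 13.69 rad -2.06 z 0.39 False
TH 0.1641286774606623
29.82 th 8.99 tot 0.8 push 15.17 rad -1.74 z 0.94 False
30.12 th 8.57 tot 1.6 push 15.53 rad -1.93 z 0.95 False
30.42 th 8.16 tot 2.4 push 15.65 rad -1.95 z 0.69 False
30.72 th 7.74 tot 3.2 push 15.70 rad -2.50 z 0.66 False
TH 0.13516940144256273
```

```bash
python3 - <<'E'
from h import *
th=0.13517
print(push(th,20))
th-=0.0007/RK; p,R=pose(th,0.008); bot.movel(p,R,rate=0.02,guard=4); print(push(th,20)); snap("tight")
st=bot.observe(); print(st["ee_pos"],p)
E
```

```text
(np.float64(15.487960300282566), array([-4.0815, 15.0754,  0.797 ]))
(np.float64(16.099427495953478), array([-4.2063, 15.689 ,  0.7589]))
[0.6679 0.0766 0.067 ] [0.6688 0.0718 0.067 ]
```

View pics/tight.png

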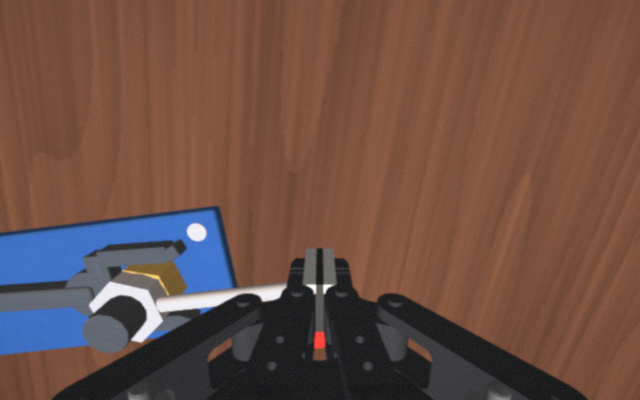

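```bash
python3 - <<'E'
from h import *
th=0.1288
p,R=pose(th,0.05); bot.movel(p,R,rate=0.1); say()
bot.movel([*p[:2],0.2],R,rate=0.2)
bot.reach([*(STUD-0.07*U+0.0*N),0.22],down(BY-np.pi/2)); say(); snap("end"); 
for c in ["scene","side"]:
    a,d=viewer.grab_frame(c); cv2.imwrite(f"pics/{c}_end.png",a[:,:,::-1])
E
```

```text
31.9167 [0.6637 0.1134 0.0671] F [ 0.3279 -0.0219  0.8274] T [ 0.0148 -0.0385 -0.0234] w -2.295030552633201e-05
33.9083 [0.4954 0.0121 0.2195] F [-0.7309 -0.8905 -0.4994] T [-0.0001 -0.0122 -0.0116] w 0.00033869856197453675
```

View pics/end.png

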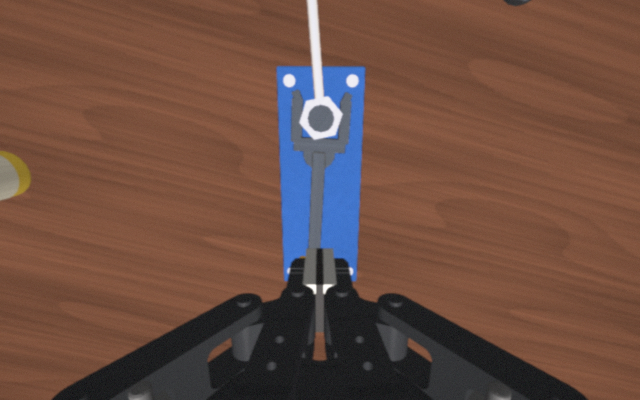

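View pics/side_end.png

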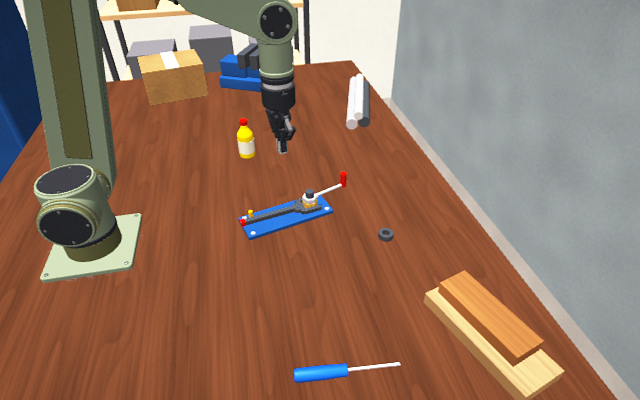

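```bash
python3 - <<'E'
from h import *
bot.reach([0.40,-0.15,0.3],down(-np.pi/2)); st=bot.observe()
a,d=viewer.grab_frame("side"); cv2.imwrite("pics/side_fin.png",a[:,:,::-1]); say()
P=campose("side")
for n in ["oil_bottle","spare_collar","screwdriver","spanner","knob_top"]:
    r=viewer.search_frame(n,"side"); print(n,[(round(x["conf"],2),P[1]@x["location"]+P[2]) for x in r[:1]])
job.job_done()
E
```

```text
34.9417 [ 0.4004 -0.1492  0.2993] F [-0.7984 -0.2288  0.8849] T [-0.0072 -0.0376 -0.0182] w 0.0002831241436642355
oil_bottle [(0.73, array([0.5923, 0.037 , 0.0444]))]
spare_collar [(0.68, array([ 0.7319, -0.1299,  0.0139]))]
screwdriver [(0.87, array([ 0.4925, -0.4667,  0.0237]))]
spanner [(0.97, array([ 0.4867, -0.0005,  0.0247]))]
knob_top [(0.71, array([0.6237, 0.047 , 0.0452]))]
the job is handed in; nothing more can be done
```

The jam nut is tightened and the job is handed in, at about 35 s on the robot's clock.

- **Spanner:** I slid it flat onto the brass nut with its handle beside the post, then lowered it onto the plate and let go. The only contact force while sliding was about 2 N at the throat.
- **Tightening:** I pushed the knob clockwise until the measured push averaged 16.1 N. The handle reached the post at about 32 mm of commanded travel. Drag then stayed at 5 to 6 N, and the nut started to bite at about 96 mm.
- **Leaving it:** I backed straight off the knob and moved the arm clear. The last pictures show the spanner still on the nut with its handle against the post, and the lever left where it ended.

**Checks on the bystanders:** In the last detections the collar was within 4 mm and the screwdriver within 3 mm of their first readings. The detector's last position for the oil bottle was false, because it landed on the nut. The side picture taken just before the arm's last move shows the bottle standing where it was.

**Not measured:** I did not measure the brass nut's final angle. I am relying on the handle resting against the post, which by the given data leaves the nut 10 to 20 degrees clockwise.

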